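Change a bending jig over from cap to sleeve

ROBOT

A 7-joint arm with a two-finger parallel gripper is mounted at the origin on the work surface. World frame = base frame: x ahead of the robot, y to its left, z up, the work surface at z = 0. Lengths are in m, angles in rad, forces in N, time in s.
With the tool pointing down it reaches from about 0.4 to 0.875 m from the base axis. Payload 6.5 kg.
Tool frame: the origin (TCP) lies midway between the tips of the shut fingers; the grasp point (between the pads) lies 19 mm behind it; z points along the fingers, x is the direction in which the jaws open and shut, and the axes are right-handed (so a half turn about z gives the same grasp; the last joint's range is limited). The gripper opens to 88 mm and grips with 3 to 60 N. Pads are 18 mm wide; open, the fingers measure 123 mm over their backs; the gripper's body (75 mm by 187 mm) begins 45 mm behind the grasp point.
Start: joints at [-0.066, 0.536, -0.004, 1.538, 0.003, 1.067, -0.071], TCP at [0.65, 0, 0.239] pointing down, gripper open.
Joint ranges: [-2.7, 2.7], [-0.37, 2.16], [-1.27, 1.26], [0.24, 2.4], [-1.31, 4.45], [0.19, 1.91], [-2.76, 2.76]. Speed limits (rad/s): [2.39, 2.39, 3.14, 3.14, 3.14, 3.14, 3.14].

INTERFACE

Orientations are given as a unit quaternion [w, x, y, z].
In Python, from workcell import r, vision gives the robot as it stands. The module is installed in compiled form; this text tells all that it offers.
- The arm moves only by the tool arm_command, never from a script. Its argument "increments" is a list of rows, each a list of 7 numbers: the shift along the tool's x, y, z in mm, then the turn, a rotation vector about the tool's x, y, z in degrees, then the gripper command: -1 is shut, 1 is fully open, values between are in proportion. A call has 1 to 12 rows; each row is the pose to reach, as a shift and turn from the pose commanded when the call began, along the tool's axes at that moment; what a row does not reach only later rows make up. A row lasts 1/8 s, in which the tool goes at most 62.5 mm and 10.7 degrees, less where a joint would pass 70% of its speed; a pose out of reach is approached as far as the arm can. A call with a gripper value outside its range is refused whole. The fingers move at their own pace and stop on an object; the grip force is fixed at half the most. Time passes only in rows, so rows that repeat a pose let the fingers close. It gives the time, the measured TCP pose, the force and the opening at its end, in the units of the state.
- r.get_obs(): the state, without advancing time (a new reading comes with each control period).
- vision.camera(name): name is "scene" or "side" or "wrist"; returns the picture (480x640x3 uint8, blue, green, red); there is no depth.
- vision.camera_model(name): a dict with "camera_matrix" (3x3 intrinsics, pixels), "R" (3x3) and "t" (3): a world point X has camera coordinates R X + t. Camera axes: x right, y down, z forward; pixel columns grow to the right and rows downward; lengths in m; the calibration is good to about 2 mm. A picture is of the moment at which its call begins: read the wrist's pose just before it. camera_model takes no time and is no camera call; for the wrist camera it gives the pose at the moment of the call.
- r.finish_job(): hands the job in, once; it reports no verdict.
Trained networks look in the newest picture that a camera, given by its name, has taken for a name from the list of things; names that differ only in an ending like _2 or _b are one class to them, and where a whole thing is asked for, a point or a joint stands for the part that bears it (a point fixed in the world has none). Each returns a list of dicts, best first, with "confidence" (0 to 1); they miss things now and then, are a little off and sometimes report something else, mostly with a low value. They report only what shows in the picture. A call takes as long as a camera call. They do not tell look-alikes from the thing itself.
- vision.spot_in(target, camera): "point" ([x, y, z] in m, in world coordinates, good to about 4 mm: the middle of the surface that is visible of it).
- vision.tip_of(target, camera): "point" ([x, y, z] in m, in world coordinates, good to about 4 mm: a listed point, or the origin of a listed thing).
The state is a dict: "time_s": time; "qpos": joint angles; "joint_vel": joint speeds; "joint_torque": joint torques, N m; "eef_pos": TCP position; "orientation": TCP orientation; "ft_force": force on the tool from outside, world axes, zero at the start; "ft_torque": the same for the moment, N m; "opening": finger opening in m.
Only numpy, scipy, OpenCV 4.12 (cv2) and the standard library are available. Lean on these libraries where they do the work, as an engineer would, in place of code of your own. Each camera call takes 0.05 s, during which the arm holds its last target.

TASK

Get the rod-bending jig ready: lift the loose wooden cap straight off its spindle and set it down, still mouth down, in the round wooden holder with the wide pocket, then slide the tall steel sleeve over the bare spindle until it sits fully home on the jig's plate. Keep the cap upright throughout, lower both parts all the way rather than letting them drop, and leave everything else on the bench where it is.

Things in the scene. Friction and masses are not known exactly. Their poses are not given: they have to be found in the camera images.
- jig: Jig bolted to the bench ahead of the robot: dark steel plate 140 (x) x 90 (y) x 12 mm; at its centre an upright steel spindle, 25 mm diameter, top 72 mm above the bench; two wooden guide blocks 24 (x) x 60 (y) mm, tops 75 mm above the bench, centred 50 mm from the axis at +x and -x (inner faces 38 mm from it). No finger room on the x sides; y sides open. Origin: centre of the underside, z up.
- spindle_foot (a point): Where the spindle rises from the plate: on the spindle axis at the plate's upper face, 12 mm above the bench. Axes as the jig's.
- spindle_top (a point): Centre of the spindle's top face, 72 mm above the bench.
- cap: Loose dark wooden cap over the spindle, mouth down: cylinder 44 mm in diameter, 55 mm tall, with a low button (6 mm high, 30 wide) on top; bore 31 mm wide, 40 mm deep from below, so it must rise 40 mm to clear the spindle. About 0.09 kg. Origin: centre of its open lower rim, z up through the closed top. On the spindle its rim is 32 mm above the bench.
- wide_holder: Round light wooden holder fixed to the bench, 76 mm in diameter, 22 mm high, with a flat-bottomed round pocket 50 mm wide and 14 mm deep in its top: the cap's place. It may be at any of four places, two to the left and two to the right of the jig. Origin: centre of its underside.
- wide_pocket (a point): Centre of the floor of the wide pocket, 8 mm above the bench: where the cap's origin belongs.
- narrow_holder: The same round holder, but with a pocket only 24 mm wide: not used. Fixed. Origin: centre of its underside. It takes another of the four places.
- sleeve: Tall loose steel sleeve (tube) standing upright at one of the four places: outer diameter 48 mm, height 50 mm, bore 29 mm right through (4 mm wider than the spindle). About 0.4 kg. Origin: centre of its lower end, z up. Two wooden offcuts stand close to it on opposite sides (its +x and -x); its y sides are open.
- short_ring: Loose steel ring of the same diameters as the sleeve but only 18 mm tall, at the last of the four places: not used. Origin: centre of its underside.
- offcut_a: Loose wooden block 28 (its x) x 70 (its y) x 55 mm tall, 54 mm from the sleeve's axis (centre to centre) on its +x side, with a gap of 16 mm. Origin: centre of its underside. Not to be moved.
- offcut_b: The same block on the sleeve's -x side. Not to be moved.
- tin: Loose metal tin, 40 mm in diameter, 60 mm tall, standing 62 mm (centre to centre) from the wide holder's axis in any direction. Origin: centre of its underside. Not to be moved.
- mallet: Loose wooden mallet lying beyond the jig, head 50 x 90 x 45 mm, handle 22 mm thick along its +x to 180 mm. Origin: underside of the head's centre. Not to be moved.
- left_post: Thin upright wooden rod stop, 20 mm in diameter, top 170 mm above the bench, on a flat steel foot 50 mm wide and 8 mm high, screwed to the bench left of the jig: an obstacle on the way. Origin: centre of its underside.
- right_post: The same post, right of the jig.
- wedge: Loose round tapered wooden disc, 60 mm wide, 28 mm tall, between the robot and the jig. Origin: centre of its underside. Not to be moved.
Mind the look-alikes: they are no part of the job. What is shaped like the wide_holder but purple is not meant. Leave any pink look-alike of the sleeve alone.

How it is judged:
On the way, in this order (a step that is already met when the one before it is completed fails the run):
1. the cap stands in the wide pocket, released, while the spindle is still bare (horizontal distance between cap and wide_pocket below 0.006 m and z of cap in the frame of wide_pocket between -0.005 and 0.005 m and angle between cap's own z axis and vertical below 0.1 rad and contact force between the fingers and cap below 0.1 N and linear speed of cap below 0.02 m/s and horizontal distance between sleeve and spindle_foot above 0.03 m), for 0.2 s.
2. the sleeve is fully home on the spindle (horizontal distance between sleeve and spindle_foot below 0.005 m and z of sleeve in the frame of spindle_foot below 0.004 m and angle between sleeve's own z axis and vertical below 0.08 rad), for 0.2 s.
At the end, for the whole second after the job is handed in: The cap stands mouth down on the floor of the wide pocket (within 6 mm of its centre, 5 mm of its floor, under 0.1 rad of tilt) and the tall sleeve is on the spindle with its lower end within 4 mm of the jig's plate, within 5 mm of the axis and under 0.08 rad of tilt; both released and at rest (all of step 2 and horizontal distance between cap and wide_pocket below 0.006 m and z of cap in the frame of wide_pocket between -0.005 and 0.005 m and angle between cap's own z axis and vertical below 0.1 rad and linear speed of each of cap, sleeve below 0.02 m/s and contact force between the fingers and cap below 0.1 N and contact force between the fingers and sleeve below 0.1 N); the robot touches nothing.
It fails at once if the cap is tipped by more than 0.6 rad (angle between cap's own z axis and vertical above 0.6 rad).
It fails at once if the cap falls into the holder (faster than 0.4 m/s within 50 mm of the pocket's floor) (horizontal distance between cap and wide_pocket below 0.02 m and z of cap in the frame of wide_pocket below 0.05 m and linear speed of cap above 0.4 m/s).
It fails at once if the sleeve drops down the spindle (faster than 0.4 m/s while round it) (horizontal distance between sleeve and spindle_foot below 0.012 m and z of sleeve in the frame of spindle_foot below 0.055 m and linear speed of sleeve above 0.4 m/s).
It fails at once if a bystander (short ring, offcut, tin, mallet or wedge) is moved by more than 20 mm (distance of any of short_ring, offcut_a, offcut_b, tin, mallet, wedge from where it was at the start of the episode above 0.02 m).
It also fails if it takes over 69 s, if anything falls off the work surface, if the arm or the gripper's body presses on something with over 40 N, if the wrist force passes 120 N, or if a joint passes its speed limit or range.

## Working session

There is one attempt and no reset: what is moved stays moved. The work goes in short steps, Python scripts to look and compute and a tool call to move; the robot and the scene stay as the last step left them, time stands still between calls to the robot, and variables do not carry over. Pictures are saved under pics/ and viewed, and the job is handed in when it is done.

Besides the shell and the picture viewer there is one more tool, called after "Call:" as name(argument=value, ...) on one line, values as JSON. arm_command: Moves the arm, as the interface text tells. Its arguments: {"type":"object","properties":{"increments":{"type":"array"}},"required":["increments"]}

```bash
mkdir -p pics
python3 - <<'E'
from workcell import r, vision
import cv2
o=r.get_obs(); print({k:o[k] for k in('time_s','eef_pos','orientation','opening','ft_force')})
for c in('scene','side'):
    im=vision.camera(c); cv2.imwrite(f'pics/{c}0.png',im)
    m=vision.camera_model(c); print(c,m['camera_matrix'],m['R'],m['t'])
    for n in('jig','cap','wide_holder','narrow_holder','sleeve','short_ring','tin'):
        for d in vision.tip_of(n,c)[:3]: print(c,n,[round(float(v),3) for v in d['point']],round(d['confidence'],2))
print(r.get_obs()['time_s'])
E
```

```text
{'time_s': 0.0, 'eef_pos': array([ 6.49395378e-01, -3.73083121e-06,  2.37851682e-01]), 'orientation': array([ 6.25732398e-05,  9.99999633e-01,  5.42508558e-05, -8.53156313e-04]), 'opening': 0.08791137631544696, 'ft_force': array([ 0.90078696,  0.03070837, -0.1580554 ])}
scene [[577.84941287   0.         320.36394407]
 [  0.         577.84941287 240.84793115]
 [  0.           0.           1.        ]] [[ 0.57899841  0.81525568 -0.0109093 ]
 [ 0.56877005 -0.41345767 -0.71102277]
 [-0.58417589  0.40547617 -0.70308435]] [-0.34321948 -0.26217879  1.59336125]
scene jig [0.502, 0.001, 0.001] 0.72
scene cap [0.499, 0.005, 0.036] 0.85
scene wide_holder [0.626, 0.381, -0.001] 0.9
scene wide_holder [0.625, 0.257, -0.002] 0.83
scene narrow_holder [0.528, 0.153, 0.004] 0.34
scene narrow_holder [0.501, 0.003, 0.011] 0.26
scene sleeve [0.352, -0.376, 0.0] 0.69
scene sleeve [0.401, -0.28, -0.001] 0.59
scene short_ring [0.591, -0.259, 0.0] 0.92
scene tin [0.614, 0.198, -0.0] 0.77
scene tin [0.629, 0.253, 0.011] 0.39
side [[585.47038613   0.         321.53534323]
 [  0.         585.47038613 244.45703886]
 [  0.           0.           1.        ]] [[ 0.99117726 -0.13041211  0.02367116]
 [-0.05801131 -0.58742122 -0.80719948]
 [ 0.11917353  0.79870457 -0.58980393]] [-0.56771129  0.07891506  1.26373006]
side jig [0.5, -0.004, -0.0] 0.68
side cap [0.496, 0.003, 0.034] 0.79
side wide_holder [0.631, 0.379, 0.001] 0.73
side wide_holder [0.622, 0.255, -0.0] 0.67
side narrow_holder [0.422, 0.265, 0.002] 0.88
side narrow_holder [0.367, 0.066, 0.007] 0.52
side sleeve [0.403, -0.288, 0.0] 0.79
side sleeve [0.358, -0.386, -0.001] 0.68
side sleeve [0.425, 0.265, 0.002] 0.26
side short_ring [0.59, -0.261, -0.001] 0.82
side short_ring [0.424, 0.265, 0.005] 0.74
side tin [0.368, 0.067, 0.002] 0.64
side tin [0.61, 0.197, 0.0] 0.58
0.8
```

View pics/scene0.png

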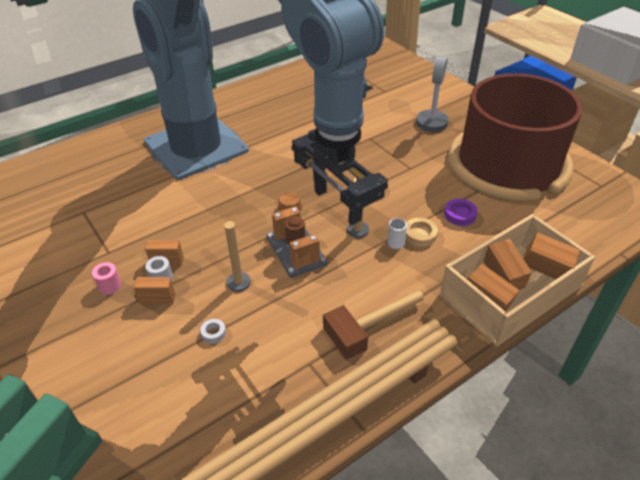

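View pics/side0.png

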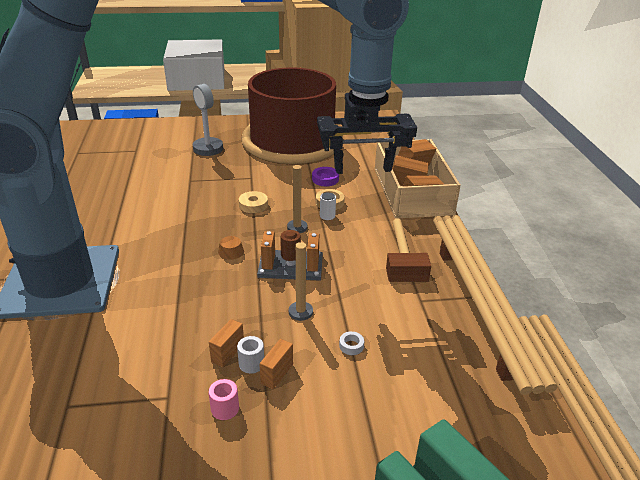

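Run:
```python
from workcell import r, vision
import cv2,numpy as np
im=vision.camera('wrist'); cv2.imwrite('pics/wrist0.png',im)
m=vision.camera_model('wrist'); print(m)
for n in('spindle_top','left_post','right_post','offcut_a','mallet','wedge'):
  for c in('scene','side'):
    for d in vision.tip_of(n,c)[:3]: print(c,n,[round(float(v),3) for v in d['point']],round(d['confidence'],2))
s=cv2.imread('pics/side0.png');t=cv2.imread('pics/scene0.png')
A=cv2.resize(s[310:430,190:350],(400,300),interpolation=3)
B=cv2.resize(s[170:290,220:380],(400,300),interpolation=3)
C=cv2.resize(t[190:310,255:415],(400,300),interpolation=3)
D=cv2.resize(t[190:310,360:520],(400,300),interpolation=3)
cv2.imwrite('pics/crop0.png',np.vstack([np.hstack([A,B]),np.hstack([C,D])]))
```

```text
{'camera_matrix': array([[383.85795986,   0.        , 311.40984592],
       [  0.        , 383.85795986, 235.11036257],
       [  0.        ,   0.        ,   1.        ]]), 'R': array([[ 9.99998849e-01,  3.12412849e-04,  1.48445097e-03],
       [-1.47669068e-04, -9.53868332e-01,  3.00225221e-01],
       [ 1.50976499e-03, -3.00225095e-01, -9.53867188e-01]]), 't': array([-0.6495787 , -0.04111771,  0.38878881])}
scene spindle_top [0.501, 0.0, 0.07] 0.95
scene spindle_top [0.527, 0.152, 0.002] 0.2
side spindle_top [0.5, -0.0, 0.074] 0.86
scene left_post [0.529, 0.151, 0.005] 0.51
side left_post [0.529, 0.158, -0.001] 0.67
side left_post [0.404, -0.289, 0.001] 0.57
side left_post [0.627, 0.254, -0.004] 0.41
scene right_post [0.505, -0.15, -0.001] 0.9
scene right_post [0.504, 0.004, 0.012] 0.53
side right_post [0.504, -0.149, -0.001] 0.57
side right_post [0.403, -0.286, 0.001] 0.57
side right_post [0.503, -0.004, 0.003] 0.44
scene offcut_a [0.448, -0.315, -0.003] 0.78
scene offcut_a [0.359, -0.253, 0.001] 0.57
side offcut_a [0.355, -0.248, -0.001] 0.91
side offcut_a [0.445, -0.318, 0.0] 0.86
side offcut_a [0.423, 0.267, 0.004] 0.74
scene mallet [0.755, -0.056, -0.001] 0.91
side mallet [0.756, -0.057, 0.0] 0.76
side mallet [0.591, -0.261, -0.003] 0.27
side mallet [0.496, 0.002, 0.03] 0.17
scene wedge [0.365, 0.066, -0.001] 0.68
side wedge [0.366, 0.067, 0.004] 0.9
side wedge [0.622, 0.255, -0.001] 0.4
```

View pics/wrist0.png

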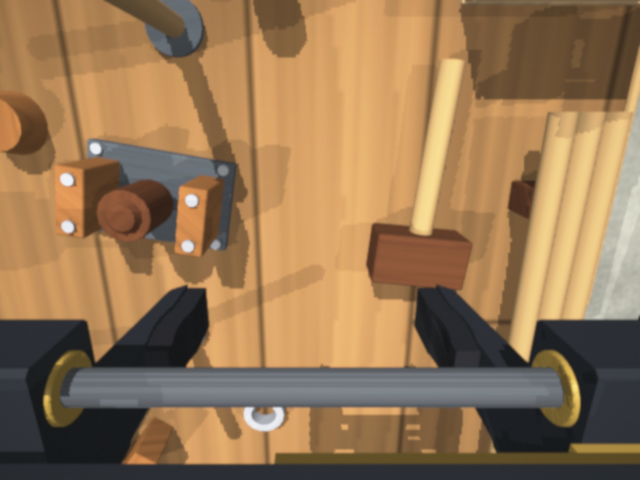

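View pics/crop0.png

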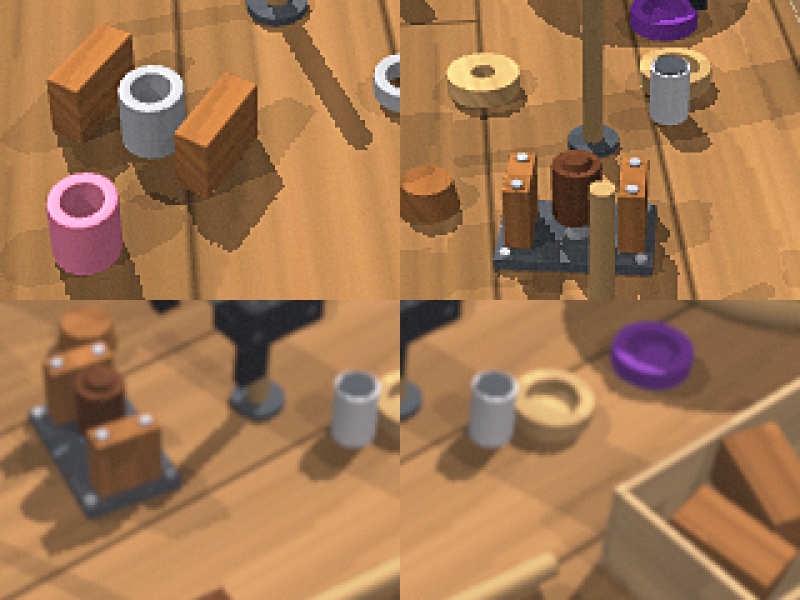

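Candidates for the cap's holder:
- Tan holder at scene (421,233) and side (330,197), beside the tin, with a wide pocket. This is the one I choose.
- Purple holder at scene (461,211): excluded.
- Tan holder with a small hole at side (253,202): the narrow one.

Candidates for the sleeve:
- Grey tube at side (250,354), between the offcuts. This is the one I choose.
- Pink tube at side (224,400): excluded.
- Low ring at side (352,344): excluded.

The crop confirms both choices. Next I look from above the jig.

Call:
arm_command(increments=[[-60,0,0,0,0,0,1],[-120,0,0,0,0,0,1],[-150,0,0,0,0,0,1],[-150,0,0,0,0,0,1],[-150,0,0,0,0,0,1]])

```text
time_s: 2.08
eef_pos: [0.5011, 0.0001, 0.2391]
orientation: [-0.0, 1.0, 0.0, 0.001]
ft_force: [0.0, -0.5, -0.8]
opening: 0.0884
```

```bash
cat > h.py <<'E'
from workcell import r, vision
import cv2,numpy as np
def grab(c,name):
    m=vision.camera_model(c); im=vision.camera(c); cv2.imwrite(f'pics/{name}.png',im)
    np.savez(f'{name}.npz',K=m['camera_matrix'],R=m['R'],t=m['t']); return im,m
def load(name):
    d=np.load(f'{name}.npz'); return cv2.imread(f'pics/{name}.png'),dict(camera_matrix=d['K'],R=d['R'],t=d['t'])
def proj(m,P):
    p=cv2.projectPoints(np.array(P,float).reshape(-1,3),cv2.Rodrigues(np.array(m['R']))[0],np.array(m['t']),m['camera_matrix'],None)[0]; return p.reshape(-1,2)
def ray(m,uv,z):
    d=m['R'].T@np.linalg.solve(m['camera_matrix'],[uv[0],uv[1],1.]); c=-m['R'].T@m['t']; return c+d*(z-c[2])/d[2]
def circ(x,y,z,rad,n=60):
    a=np.linspace(0,2*np.pi,n); return np.c_[x+rad*np.cos(a),y+rad*np.sin(a),np.full(n,z)]
E
python3 - <<'E'
from h import *
o=r.get_obs();print(o['time_s'],o['eef_pos'],o['orientation'])
im,m=grab('wrist','wj')
for n in('spindle_top','cap','jig'):
    print(n,[(np.round(d['point'],4),round(d['confidence'],2)) for d in vision.tip_of(n,'wrist')[:2]])
E
```

```text
2.075 [5.01132686e-01 6.51540738e-05 2.39135627e-01] [-4.92021755e-05  9.99999695e-01  3.12225001e-05  7.78842942e-04]
spindle_top []
cap [(array([0.5012, 0.001 , 0.032 ]), 0.89)]
jig [(array([5.033e-01, 2.000e-04, 1.100e-03]), 0.61)]
```

View pics/wj.png

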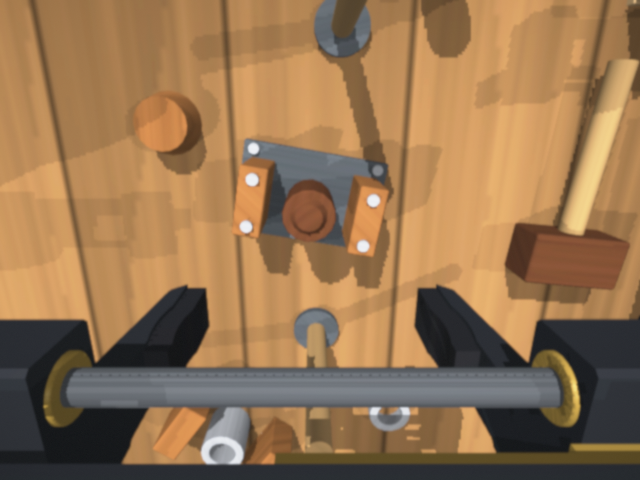

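The view shows the jig turned slightly clockwise. The bolt heads on the blocks are at (252,180), (246,227), (373,201) and (363,246), and the cap's button is near (311,217). I'll fit a model to these.

Run:
```python
from h import *
im,m=load('wj')
P=[ray(m,p,.077) for p in((252,180),(246,227),(373,201),(363,246))]
print(np.round(P,4)); c=np.mean(P,0);
print('c',c, 'yaw',[np.degrees(np.arctan2(*(P[b]-P[a])[1::-1])) for a,b in((0,2),(1,3))],[np.degrees(np.arctan2(*(P[a]-P[b])[1::-1]))-90 for a,b in((0,1),(2,3))])
print('button',ray(m,(311,217),.093))
def dr(im,m,x,y,yaw,cx,cy):
    s=4; big=cv2.resize(im,None,fx=s,fy=s,interpolation=cv2.INTER_CUBIC)
    a=np.radians(yaw); R=np.array([[np.cos(a),-np.sin(a)],[np.sin(a),np.cos(a)]])
    def poly(w,h,z,ox=0):
        q=np.array([[-w,-h],[w,-h],[w,h],[-w,h]])/2+[ox,0]; q=q@R.T+[x,y]; return np.c_[q,np.full(4,z)]
    for P,col in((poly(.14,.09,.012),(0,255,255)),(poly(.024,.06,.075,.05),(0,255,0)),(poly(.024,.06,.075,-.05),(0,255,0)),(circ(cx,cy,.087,.022),(255,255,0)),(circ(cx,cy,.093,.015),(255,0,255)),(circ(cx,cy,.032,.022),(255,0,0))):
        cv2.polylines(big,[np.int32((proj(m,P)+.5)*s)],True,col,1)
    return big
b=dr(im,m,c[0],c[1],-9.5,*ray(m,(311,217),.093)[:2])
cv2.imwrite('pics/ov1.png',b[480:1080,880:1640])
```

```text
[[ 0.4531  0.0274  0.077 ]
 [ 0.4463 -0.0119  0.077 ]
 [ 0.5512  0.0102  0.077 ]
 [ 0.5446 -0.0287  0.077 ]]
c [ 0.49882402 -0.00074625  0.077     ] yaw [np.float64(-9.967912349503013), np.float64(-9.717332460503899)] [np.float64(-9.833295939233096), np.float64(-9.621948601301156)]
button [0.50049769 0.00091918 0.093     ]
```

View pics/ov1.png

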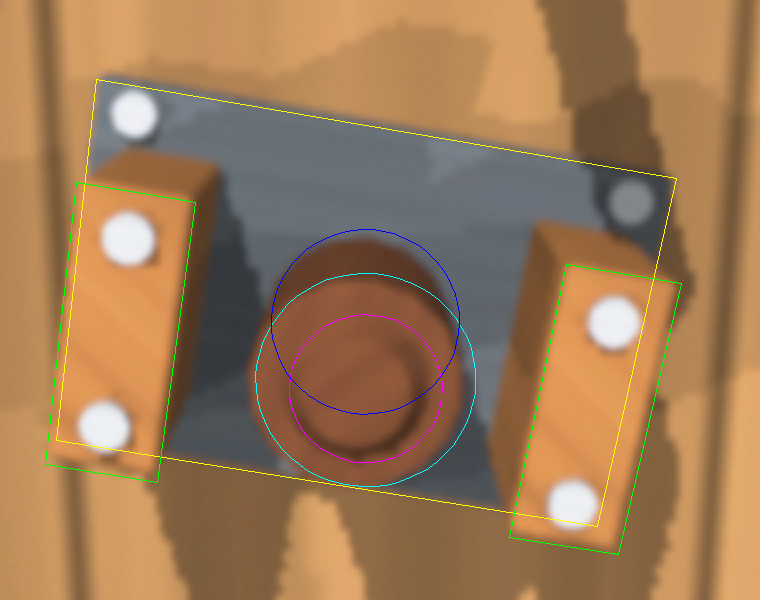

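Run:
```python
from h import *
from scipy.optimize import minimize
im,m=load('wj')
crop=im[160:260,260:370]; hsv=cv2.cvtColor(im,cv2.COLOR_BGR2HSV)
mask=((im[:,:,2]>im[:,:,0].astype(int)+15)&(im[:,:,2]<170)).astype(np.uint8)
roi=np.zeros_like(mask); roi[165:250,272:350]=1; mask*=roi
n,l,st,_=cv2.connectedComponentsWithStats(mask); k=1+np.argmax(st[1:,4]); mask=(l==k).astype(np.uint8); print(st[k])
cv2.imwrite('pics/mask.png',cv2.resize(np.hstack([im[150:270,250:380],cv2.merge([mask*255]*3)[150:270,250:380]]),None,fx=3,fy=3))
s=8
def sil(x,y):
    P=np.vstack([circ(x,y,.032,.022),circ(x,y,.087,.022),circ(x,y,.093,.015)])
    h=cv2.convexHull(np.float32(proj(m,P))).reshape(-1,2); z=np.zeros((100*s,110*s),np.uint8)
    cv2.fillConvexPoly(z,np.int32((h-[260,160]+.5)*s),255); return cv2.resize(z,(110,100),interpolation=cv2.INTER_AREA)/255.
M=mask[160:260,260:370]
best=min(((np.abs(sil(x,y)-M).sum(),x,y) for x in np.arange(.494,.505,.0005) for y in np.arange(-.005,.006,.0005)))
print(best)
```

```text
[ 272  179   78   71 3563]
(np.float64(928.2039215686275), np.float64(0.4985), np.float64(-0.0010000000000000035))
```

View pics/mask.png

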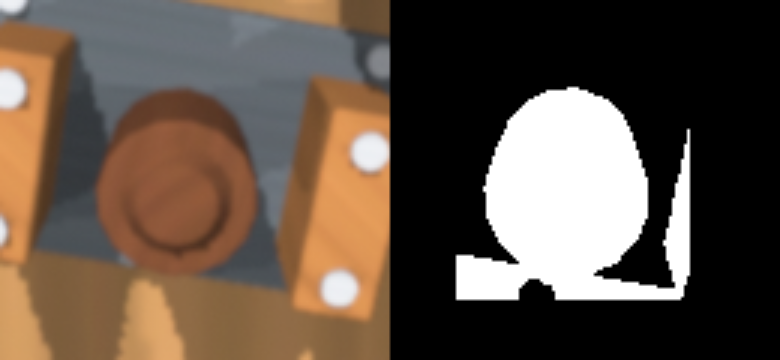

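Run:
```python
from h import *
im,m=load('wj')
mask=((im[:,:,2]>im[:,:,0].astype(int)+15)&(im[:,:,2]<170)).astype(np.uint8)
w=np.zeros(mask.shape); w[170:235,274:338]=1
s=8
def sil(x,y):
    P=np.vstack([circ(x,y,.032,.022),circ(x,y,.087,.022),circ(x,y,.093,.015)])
    h=cv2.convexHull(np.float32(proj(m,P))).reshape(-1,2); z=np.zeros((100*s,110*s),np.uint8)
    cv2.fillConvexPoly(z,np.int32((h-[260,160]+.5)*s),255); return cv2.resize(z,(110,100),interpolation=cv2.INTER_AREA)/255.
M=mask[160:260,260:370];W=w[160:260,260:370]
L=sorted(((W*np.abs(sil(x,y)-M)).sum(),x,y) for x in np.arange(.494,.505,.0005) for y in np.arange(-.006,.006,.0005))
print(L[:6])
```

```text
[(np.float64(68.74901960784314), np.float64(0.4985), np.float64(-0.0009999999999999957)), (np.float64(76.16862745098038), np.float64(0.4985), np.float64(-0.0004999999999999952)), (np.float64(80.57254901960783), np.float64(0.4985), np.float64(-0.0014999999999999961)), (np.float64(84.99607843137255), np.float64(0.498), np.float64(-0.0009999999999999957)), (np.float64(88.84705882352941), np.float64(0.498), np.float64(-0.0004999999999999952)), (np.float64(93.72941176470589), np.float64(0.4985), np.float64(5.204170427930421e-18))]
```

Cap at (0.4985,-0.001), jig axis at (0.499,-0.001), yaw -9.7°, all consistent with each other. Next I look at the holder and sleeve from above in the same orientation.

Call:
arm_command(increments=[[25,-55,0,0,0,0,1],[50,-105,0,0,0,0,1],[75,-155,0,0,0,0,1],[100,-205,0,0,0,0,1],[124,-256,0,0,0,0,1],[124,-256,0,0,0,0,1],[124,-256,0,0,0,0,1],[124,-256,0,0,0,0,1]])

```text
time_s: 3.28
eef_pos: [0.6242, 0.254, 0.2387]
orientation: [0.001, 1.0, -0.001, -0.0]
ft_force: [1.0, -0.7, -0.2]
opening: 0.0879
```

Run:
```python
from h import *
im,m=grab('wrist','wh')
print(r.get_obs()['eef_pos'])
for n in('wide_pocket','wide_holder','tin'):
    print(n,[(np.round(d['point'],4),round(d['confidence'],2)) for d in vision.tip_of(n,'wrist')[:2]])
```

```text
[0.62423079 0.25420968 0.23889759]
wide_pocket [(array([0.6271, 0.2551, 0.0097]), 0.6), (array([0.632 , 0.3828, 0.0096]), 0.58)]
wide_holder [(array([6.292e-01, 2.574e-01, 5.000e-04]), 0.82), (array([ 0.6319,  0.379 , -0.0012]), 0.65)]
tin [(array([ 0.6105,  0.2001, -0.0015]), 0.84)]
```

View pics/wh.png

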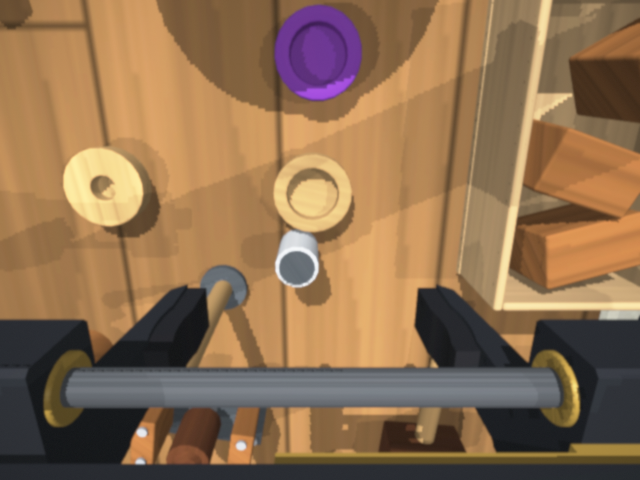

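Call:
arm_command(increments=[[-30,55,0,0,0,0,1],[-60,110,0,0,0,0,1],[-90,165,0,0,0,0,1],[-120,220,0,0,0,0,1],[-150,275,0,0,0,0,1],[-165,335,0,0,0,0,1],[-180,390,0,0,0,0,1],[-195,445,0,0,0,0,1],[-210,500,0,0,0,0,1],[-223,542,0,0,0,0,1],[-223,542,0,0,0,0,1],[-223,542,0,0,0,0,1]])

```text
time_s: 4.97
eef_pos: [0.4011, -0.2853, 0.2388]
orientation: [-0.0, 1.0, 0.0, 0.0]
ft_force: [0.3, -0.4, 0.5]
opening: 0.0884
```

Run:
```python
from h import *
im,m=grab('wrist','ws')
print(r.get_obs()['eef_pos'],r.get_obs()['orientation'])
for n in('sleeve','offcut_a'):
    print(n,[(np.round(d['point'],4),round(d['confidence'],2)) for d in vision.tip_of(n,'wrist')[:3]])
```

```text
[ 0.40141497 -0.28484197  0.23876328] [-2.97543805e-04  9.99999667e-01  7.45174230e-04  1.49307279e-04]
sleeve [(array([ 0.3574, -0.3836,  0.0013]), 0.76), (array([ 0.4015, -0.284 , -0.0025]), 0.6)]
offcut_a [(array([ 0.3601, -0.2511,  0.0016]), 0.82), (array([ 0.4515, -0.3076,  0.0021]), 0.81)]
```

View pics/ws.png

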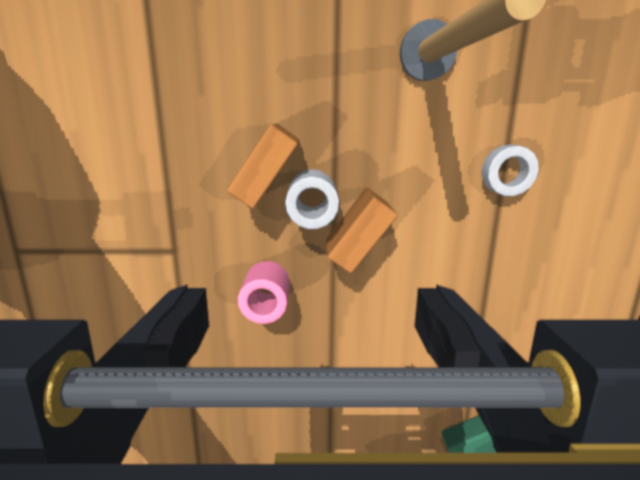

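The holder's ring is at (312,193) with the tin at (297,262). The sleeve's top ring is at (312,199) between the offcuts at (264,165) and (361,230). I'll fit circles.

```bash
python3 - <<'E'
from h import *
from scipy.optimize import least_squares
def fit(name,z,radii,x0,step):
    im,m=load(name); g=cv2.GaussianBlur(cv2.cvtColor(im,cv2.COLOR_BGR2GRAY).astype(np.float32),(0,0),1)
    gx=cv2.Sobel(g,cv2.CV_32F,1,0);gy=cv2.Sobel(g,cv2.CV_32F,0,1)
    G=cv2.GaussianBlur(np.hypot(gx,gy),(0,0),.8)
    def score(x,y):
        t=0
        for rad,zz in radii:
            p=proj(m,circ(x,y,zz,rad,90)).astype(np.float32); t+=np.minimum(cv2.remap(G,p[None,:,0],p[None,:,1],1)[0],150).mean()
        return t
    L=sorted(((score(x,y),x,y) for x in np.arange(x0[0]-.008,x0[0]+.008,.0005) for y in np.arange(x0[1]-.008,x0[1]+.008,.0005)),reverse=True)
    print(name,radii,np.round(L[:4],4)); 
    x,y=L[0][1:]; s=5; c=proj(m,[[x,y,z]])[0].astype(int)
    big=cv2.resize(im[c[1]-60:c[1]+60,c[0]-75:c[0]+75],None,fx=s,fy=s,interpolation=3)
    for rad,zz in radii: cv2.polylines(big,[np.int32((proj(m,circ(x,y,zz,rad))-[c[0]-75,c[1]-60]+.5)*s)],True,(255,0,255),1)
    cv2.imwrite(f'pics/fit_{name}.png',big)
fit('wh',.022,[(.038,.022),(.025,.022)],(.626,.256),0)
fit('wh',.022,[(.025,.022)],(.626,.256),0)
fit('wh',.022,[(.038,.022),(.025,.022)],(.626,.256),0)
fit('ws',.05,[(.024,.05),(.0145,.05)],(.402,-.285),0)
fit('wj',.087,[(.022,.087)],(.4985,-.001),0)
im,m=load('ws')
tc=[(277,124),(299,144),(253,207),(228,189)]; P=np.array([ray(m,p,.055) for p in tc]);print('offB',np.round(P,4),P.mean(0),np.degrees(np.arctan2(*((P[0]+P[1])-(P[2]+P[3]))[1::-1])))
tc=[(371,189),(397,214),(351,273),(327,252)]; P=np.array([ray(m,p,.055) for p in tc]);print('offA',np.round(P,4),P.mean(0),np.degrees(np.arctan2(*((P[0]+P[1])-(P[2]+P[3]))[1::-1])))
for p in((263,299),): print('pink',ray(m,p,.05))
E
cd pics; python3 -c "
import cv2,numpy as np
cv2.imwrite('fits.png',cv2.resize(np.vstack([cv2.imread('fit_wh.png'),cv2.imread('fit_ws.png')]),None,fx=.5,fy=.5))"
```

```text
wh [(0.038, 0.022), (0.025, 0.022)] [[223.8778   0.6245   0.2585]
 [222.2645   0.6245   0.259 ]
 [220.8962   0.625    0.2585]
 [220.3556   0.625    0.259 ]]
wh [(0.025, 0.022)] [[107.6212   0.6245   0.2585]
 [107.4996   0.6245   0.259 ]
 [106.8428   0.625    0.259 ]
 [106.0128   0.625    0.2585]]
wh [(0.038, 0.022), (0.025, 0.022)] [[223.8778   0.6245   0.2585]
 [222.2645   0.6245   0.259 ]
 [220.8962   0.625    0.2585]
 [220.3556   0.625    0.259 ]]
ws [(0.024, 0.05), (0.0145, 0.05)] [[ 2.917151e+02  4.005000e-01 -2.825000e-01]
 [ 2.915612e+02  4.010000e-01 -2.825000e-01]
 [ 2.904148e+02  4.010000e-01 -2.830000e-01]
 [ 2.903711e+02  4.000000e-01 -2.825000e-01]]
wj [(0.022, 0.087)] [[ 4.56815e+01  4.99000e-01 -5.00000e-04]
 [ 4.51923e+01  4.99000e-01  0.00000e+00]
 [ 4.51866e+01  4.99500e-01 -5.00000e-04]
 [ 4.51248e+01  4.98500e-01 -5.00000e-04]]
offB [[ 0.3723 -0.2152  0.055 ]
 [ 0.3903 -0.2313  0.055 ]
 [ 0.3494 -0.2853  0.055 ]
 [ 0.3284 -0.2693  0.055 ]] [ 0.36010087 -0.25027259  0.055     ] 51.89725597274678
offA [[ 0.4523 -0.2693  0.055 ]
 [ 0.4764 -0.2916  0.055 ]
 [ 0.4375 -0.3481  0.055 ]
 [ 0.4149 -0.3273  0.055 ]] [ 0.44527457 -0.30908242  0.055     ] 56.30129165227944
pink [ 0.35412219 -0.37723916  0.05      ]
```

View pics/fits.png

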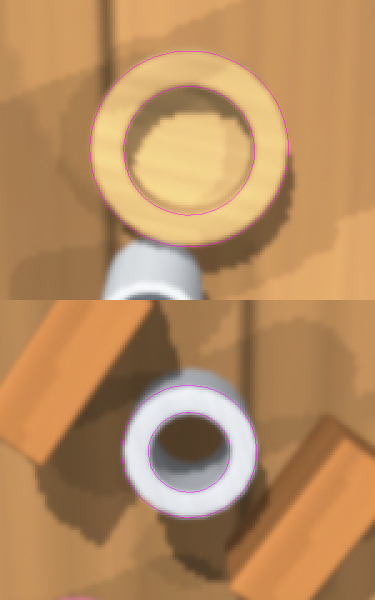

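Run:
```python
from h import *
def fit(c,radii,x0):
    im=cv2.imread(f'pics/{c}0.png');m=vision.camera_model(c); g=cv2.GaussianBlur(cv2.cvtColor(im,cv2.COLOR_BGR2GRAY).astype(np.float32),(0,0),.7)
    G=np.hypot(cv2.Sobel(g,cv2.CV_32F,1,0),cv2.Sobel(g,cv2.CV_32F,0,1))
    def score(x,y):
        t=0
        for rad,zz in radii:
            p=proj(m,circ(x,y,zz,rad,90)).astype(np.float32); t+=np.minimum(cv2.remap(G,p[None,:,0],p[None,:,1],1)[0],150).mean()
        return t
    L=sorted(((score(x,y),x,y) for x in np.arange(x0[0]-.008,x0[0]+.008,.0005) for y in np.arange(x0[1]-.008,x0[1]+.008,.0005)),reverse=True)
    print(c,radii[0],np.round(L[:3],4).tolist())
for c in('scene','side'):
    fit(c,[(.038,.022),(.025,.022)],(.625,.257))
    fit(c,[(.024,.05),(.0145,.05)],(.401,-.284))
    fit(c,[(.022,.087),(.015,.093)],(.499,-.001))
    fit(c,[(.022,.087)],(.499,-.001))
```

```text
scene (0.038, 0.022) [[240.2219, 0.6245, 0.258], [240.2065, 0.624, 0.2585], [240.2038, 0.6245, 0.2585]]
scene (0.024, 0.05) [[300.0, 0.404, -0.2825], [300.0, 0.404, -0.283], [300.0, 0.404, -0.2835]]
scene (0.022, 0.087) [[165.7213, 0.494, 0.004], [165.5716, 0.494, 0.0035], [165.5461, 0.4945, 0.004]]
scene (0.022, 0.087) [[85.4785, 0.4985, -0.0005], [85.2903, 0.498, -0.0005], [85.2571, 0.4985, -0.001]]
side (0.038, 0.022) [[266.5387, 0.628, 0.261], [266.1564, 0.628, 0.2605], [266.1125, 0.628, 0.2615]]
side (0.024, 0.05) [[300.0, 0.4045, -0.2805], [300.0, 0.4045, -0.281], [300.0, 0.4045, -0.2815]]
side (0.022, 0.087) [[200.5939, 0.503, 0.0025], [199.9954, 0.5025, 0.0025], [199.9155, 0.503, 0.002]]
side (0.022, 0.087) [[116.8372, 0.5025, 0.0005], [116.7869, 0.5025, 0.0], [116.3112, 0.503, 0.0005]]
```

Call:
arm_command(increments=[[10,-35,0,0,0,-10,1],[20,-70,0,0,0,-20,1],[32,-105,0,0,0,-30,1],[45,-140,0,0,0,-40,1],[60,-180,0,0,0,-50,1],[75,-220,0,0,0,-60,1],[88,-255,0,0,0,-70,1],[98,-285,0,0,0,-80.3,1],[98,-285,0,0,0,-80.3,1],[98,-285,0,0,0,-80.3,1],[98,-285,0,0,0,-80.3,1]])

```text
time_s: 6.5
eef_pos: [0.4986, -0.0022, 0.2387]
orientation: [0.0, 0.765, 0.644, -0.0]
ft_force: [-1.0, 0.6, -1.0]
opening: 0.0884
```

```bash
cat >> h.py <<'E'
from scipy.spatial.transform import Rotation as Ro
def tool(tgt,yaw=None):
    o=r.get_obs(); q=o['orientation']; R=Ro.from_quat([q[1],q[2],q[3],q[0]]).as_matrix()
    print('t',o['time_s'],'pos',np.round(o['eef_pos'],4),'yaw(toolx)',np.round(np.degrees(np.arctan2(R[1,0],R[0,0])),2),'tilt',np.round(np.degrees(np.arccos(-R[2,2])),2),'F',np.round(o['ft_force'],1),'op',round(o['opening'],4),'q',np.round(o['qpos'],2))
    print('shift mm',np.round(R.T@(np.array(tgt)-o['eef_pos'])*1000,1))
E
python3 - <<'E'
from h import *
im,m=grab('wrist','wj2')
tool([.499,-.001,.056])
E
```

```text
t 6.55 pos [ 0.4987 -0.0021  0.2387] yaw(toolx) 80.16 tilt 0.03 F [-0.5 -0.  -1. ] op 0.0885 q [ 0.12  0.29 -0.24  1.92  0.09  0.94  1.23]
shift mm [1.200e+00 1.000e-01 1.827e+02]
```

View pics/wj2.png

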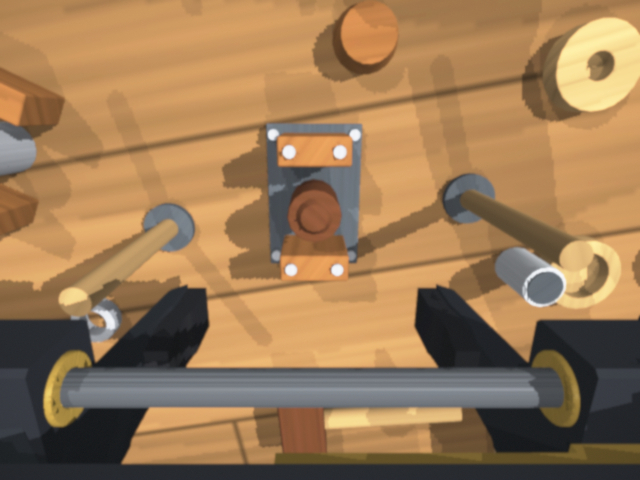

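The jig is now square in the view, with the cap at (315,213). This second orientation lets me separate out any camera offset.

Run:
```python
from h import *
for name,pts in(('wj',((252,180),(246,227),(373,201),(363,246))),('wj2',((289,152),(340,152),(291,270),(337,270)))):
    im,m=load(name)
    # refine bolts by white centroid
    q=[]
    for (u,v) in pts:
        w=im[v-8:v+9,u-8:u+9].min(2)>180; yy,xx=np.nonzero(w); q.append((u-8+xx.mean(),v-8+yy.mean()))
    P=np.array([ray(m,p,.077) for p in q]); print(name,np.round(q,1).tolist(),P.mean(0))
    print(' sides',[round(np.linalg.norm(P[a]-P[b])*1000,1) for a,b in((0,1),(2,3),(0,2),(1,3))])
    g=cv2.GaussianBlur(cv2.cvtColor(im,cv2.COLOR_BGR2GRAY).astype(np.float32),(0,0),1)
    G=np.hypot(cv2.Sobel(g,cv2.CV_32F,1,0),cv2.Sobel(g,cv2.CV_32F,0,1))
    L=[]
    for x in np.arange(.492,.508,.0005):
        for y in np.arange(-.008,.008,.0005):
            p=proj(m,circ(x,y,.087,.022,90)).astype(np.float32); L.append((np.minimum(cv2.remap(G,p[None,:,0],p[None,:,1],1)[0],100).mean(),x,y))
    print(' cap',np.round(sorted(L)[::-1][:3],4).tolist())
```

```text
wj [[251.4, 179.2], [245.5, 226.4], [373.0, 200.2], [362.6, 245.7]] [ 4.98533560e-01 -2.21583035e-04  7.70000000e-02]
 sides [np.float64(40.0), np.float64(39.9), np.float64(100.0), np.float64(99.8)]
 cap [[47.5241, 0.4985, 0.007], [47.4692, 0.499, -0.0005], [47.4567, 0.498, 0.007]]
wj2 [[288.7, 151.5], [339.7, 151.6], [290.6, 269.5], [336.9, 269.6]] [ 4.98486432e-01 -2.81422369e-04  7.70000000e-02]
 sides [np.float64(40.0), np.float64(40.0), np.float64(100.1), np.float64(100.0)]
 cap [[42.1974, 0.499, 0.0005], [41.4966, 0.4985, 0.0005], [41.3378, 0.499, 0.0]]
```

Both orientations agree: jig axis at (0.4985,-0.0003), cap at about (0.4988,0). Now I go down and grip.

Call:
arm_command(increments=[[2,0,40,0,0,0,1],[2,0,80,0,0,0,1],[2,0,120,0,0,0,1],[2,0,150,0,0,0,1],[2,0,170,0,0,0,1],[2,0,183,0,0,0,1],[2,0,183,0,0,0,1],[2,0,183,0,0,0,1]])

```text
time_s: 7.55
eef_pos: [0.4999, 0.0009, 0.0564]
orientation: [0.0, 0.764, 0.645, 0.0]
ft_force: [0.6, 0.3, 0.5]
opening: 0.0881
```

Run:
```python
from h import *
im,m=grab('side','s1'); im2,_=grab('wrist','w1')
cv2.imwrite('pics/c1.png',np.hstack([cv2.resize(im[190:310,220:380],(400,300),interpolation=3),cv2.resize(im2,(400,300))]))
tool([.4988,0,.056])
```

```text
t 7.65 pos [0.5    0.0009 0.0566] yaw(toolx) 80.29 tilt 0.1 F [-0.1  0.1 -0.5] op 0.0881 q [ 0.05  0.58 -0.18  2.03  0.2   0.54  1.13]
shift mm [-1.1 -1.1  0.6]
```

View pics/c1.png

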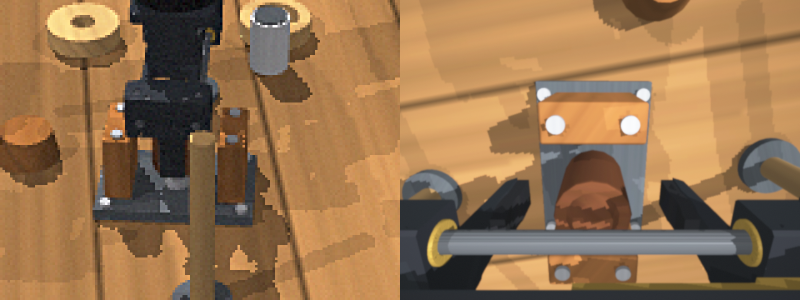

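The cap is centred between the fingers. Closing.

Call:
arm_command(increments=[[-0.5,-0.5,0,0,0,0,-1],[-0.5,-0.5,0,0,0,0,-1],[-0.5,-0.5,0,0,0,0,-1],[-0.5,-0.5,0,0,0,0,-1],[-0.5,-0.5,0,0,0,0,-1],[-0.5,-0.5,0,0,0,0,-1],[-0.5,-0.5,0,0,0,0,-1],[-0.5,-0.5,0,0,0,0,-1]])

```text
time_s: 8.65
eef_pos: [0.4987, 0.0005, 0.0557]
orientation: [0.0, 0.764, 0.645, -0.0]
ft_force: [-1.5, 0.1, -0.5]
opening: 0.0431
```

Run:
```python
from h import *
tool([.4988,0,.236])
```

```text
t 8.65 pos [0.4987 0.0005 0.0557] yaw(toolx) 80.31 tilt 0.0 F [-1.5  0.1 -0.5] op 0.0431 q [ 0.05  0.58 -0.18  2.04  0.2   0.54  1.13]
shift mm [  -0.5    0.2 -180.3]
```

Call:
arm_command(increments=[[0,0,-10,0,0,0,-1],[0,0,-25,0,0,0,-1],[0,0,-45,0,0,0,-1],[0,0,-70,0,0,0,-1],[0,0,-100,0,0,0,-1],[0,0,-130,0,0,0,-1],[0,0,-160,0,0,0,-1],[0,0,-175,0,0,0,-1],[0,0,-175,0,0,0,-1],[0,0,-175,0,0,0,-1]])

```text
time_s: 9.9
eef_pos: [0.498, 0.0005, 0.2298]
orientation: [-0.0, 0.764, 0.645, -0.001]
ft_force: [0.4, 1.0, -1.3]
opening: 0.0428
```

Run:
```python
from h import *
im,m=grab('side','s2'); im2,_=grab('wrist','w2')
cv2.imwrite('pics/c2.png',np.hstack([cv2.resize(im[100:340,150:470],(400,300),interpolation=3),cv2.resize(im2,(400,300))]))
tool([.6247,.2587,.232])
```

```text
t 10.0 pos [0.498  0.0005 0.2296] yaw(toolx) 80.31 tilt 0.13 F [-1.  -0.2 -0.3] op 0.0431 q [ 0.12  0.3  -0.25  1.93  0.09  0.92  1.22]
shift mm [275.8  81.4  -2.7]
```

View pics/c2.png

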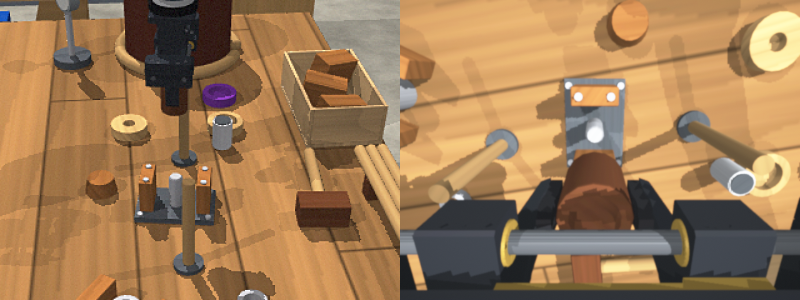

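The cap is held upright and the spindle is bare. Now I carry it over the post to the holder, turning the jaws to x, clear of the tin.

Call:
arm_command(increments=[[25,7,0,0,0,10,-1],[60,17,0,0,0,20,-1],[100,29,0,0,0,30,-1],[140,41,0,0,0,40,-1],[180,53,0,0,0,50,-1],[215,63,0,0,0,60,-1],[250,74,0,0,0,70,-1],[276,81.5,0,0,0,80.3,-1],[276,81.5,0,0,0,80.3,-1],[276,81.5,0,0,0,80.3,-1],[276,81.5,0,0,0,80.3,-1],[276,81.5,0,0,0,80.3,-1]])

```text
time_s: 11.5
eef_pos: [0.6256, 0.2578, 0.2309]
orientation: [0.0, 1.0, -0.0, 0.0]
ft_force: [0.1, 0.1, -0.3]
opening: 0.0427
```

Run:
```python
from h import *
tool([.6247,.2587,.032])
im2,m=grab('wrist','w3')
cv2.imwrite('pics/c3.png',cv2.resize(im2,(400,300)))
tool([.6247,.2587,.032])
```

```text
t 11.5 pos [0.6256 0.2578 0.2309] yaw(toolx) -0.03 tilt 0.02 F [ 0.1  0.1 -0.3] op 0.0427 q [-0.46  0.59 -0.    1.47  0.    1.08 -0.46]
shift mm [ -0.9  -1.  198.9]
t 11.55 pos [0.6256 0.2581 0.2309] yaw(toolx) -0.02 tilt 0.0 F [-0.8  0.6 -0.2] op 0.0428 q [-0.46  0.59 -0.    1.47  0.    1.08 -0.46]
shift mm [ -0.9  -0.6 198.9]
```

View pics/w3.png

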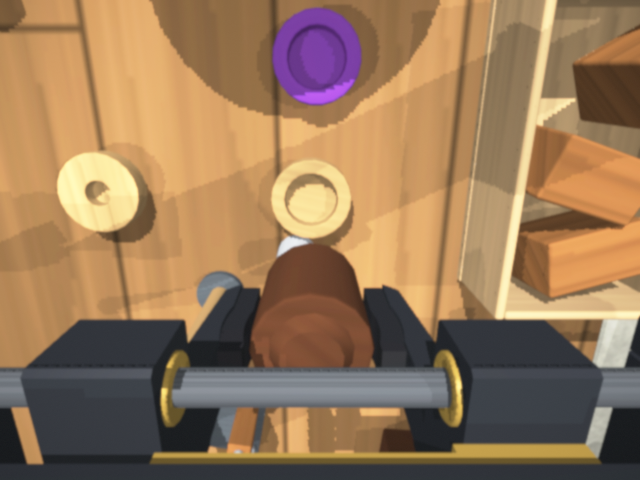

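Run:
```python
from h import *
im,m=load('w3')
s=3;big=cv2.resize(im[150:400,200:420],None,fx=s,fy=s,interpolation=3)
T=np.array([.6256,.2580,.2309])
for dy,col in((-.002,(255,0,0)),(0,(0,255,0)),(.002,(0,0,255))):
    for z,rad in((-.024,.022),(.031,.022)):
        cv2.polylines(big,[np.int32((proj(m,circ(T[0],T[1]+dy,T[2]+z,rad))-[200,150]+.5)*s)],True,col,1)
cv2.polylines(big,[np.int32((proj(m,circ(.6247,.2587,.022,.038))-[200,150]+.5)*s)],True,(255,0,255),1)
cv2.imwrite('pics/c3b.png',big[:600])
```

```text
(no output)
```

View pics/c3b.png

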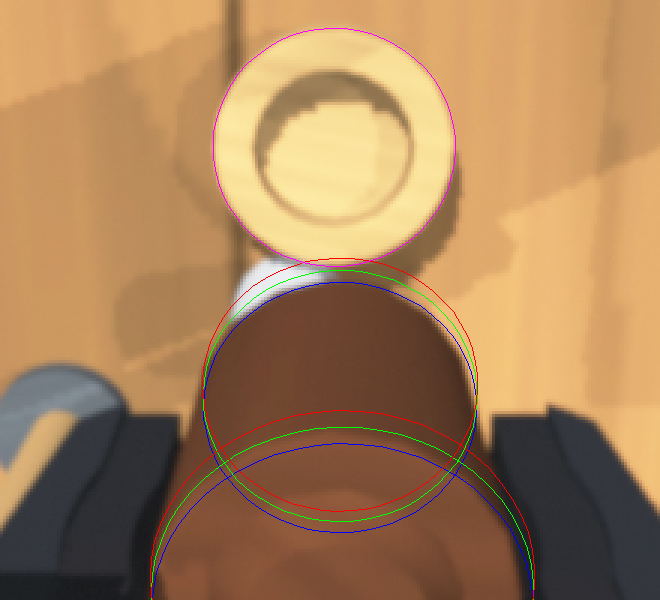

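The cap's rim looks about 2 mm towards -y in the hand, so I lower partway with a small correction and check with the fixed cameras.

Call:
arm_command(increments=[[-0.5,-1.5,30,0,0,0,-1],[-0.5,-1.5,70,0,0,0,-1],[-0.5,-1.5,110,0,0,0,-1],[-0.5,-1.5,140,0,0,0,-1],[-0.5,-1.5,150,0,0,0,-1],[-0.5,-1.5,155,0,0,0,-1],[-0.5,-1.5,155,0,0,0,-1],[-0.5,-1.5,155,0,0,0,-1]])

```text
time_s: 12.55
eef_pos: [0.6259, 0.2607, 0.077]
orientation: [-0.0, 1.0, 0.0, 0.001]
ft_force: [0.7, -0.3, -0.8]
opening: 0.0434
```

Run:
```python
from h import *
tool([.6247,.2587,.032])
T=r.get_obs()['eef_pos']; zr=T[2]-.024
out=[]
for c in('scene','side'):
    im,m=grab(c,c+'4')
    q=proj(m,[[.6247,.2587,.05]])[0].astype(int); s=6
    o=q-[33,45]; big=cv2.resize(im[o[1]:o[1]+90,o[0]:o[0]+66],None,fx=s,fy=s,interpolation=3)
    for P,col in((circ(.6247,.2587,zr,.022),(0,255,0)),(circ(.6247,.2587,.022,.038),(255,0,255)),(circ(.6247,.2587,zr+.055,.022),(0,255,0))):
        cv2.polylines(big,[np.int32((proj(m,P)-o+.5)*s)],True,col,1)
    out.append(big)
cv2.imwrite('pics/c4.png',np.hstack(out))
grab('wrist','w4')
```

```text
t 12.55 pos [0.6259 0.2607 0.077 ] yaw(toolx) 0.0 tilt 0.12 F [ 0.7 -0.3 -0.8] op 0.0434 q [-0.46  0.77 -0.01  1.56  0.01  0.81 -0.47]
shift mm [-1.2  2.1 45. ]
```

View pics/c4.png

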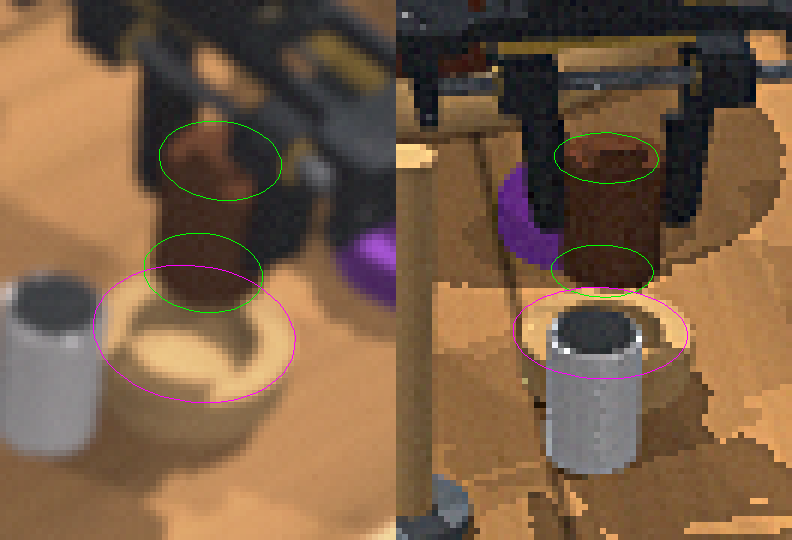

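View pics/w4.png

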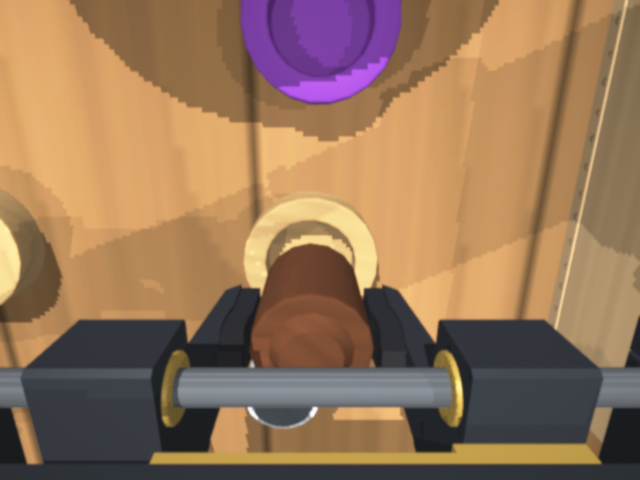

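Run:
```python
from h import *
im,m=load('w4')
C=-m['R'].T@m['t']; print('cam',C)
g=cv2.GaussianBlur(cv2.cvtColor(im,cv2.COLOR_BGR2GRAY).astype(np.float32),(0,0),1)
G=np.hypot(cv2.Sobel(g,cv2.CV_32F,1,0),cv2.Sobel(g,cv2.CV_32F,0,1))
def fit(rad,z,x0,a0,a1,R=.006):
    a=np.radians(np.linspace(a0,a1,80)); L=[]
    for x in np.arange(x0[0]-R,x0[0]+R,.00025):
        for y in np.arange(x0[1]-R,x0[1]+R,.00025):
            p=proj(m,np.c_[x+rad*np.cos(a),y+rad*np.sin(a),np.full(80,z)]).astype(np.float32)
            L.append((np.minimum(cv2.remap(G,p[None,:,0],p[None,:,1],1)[0],80).mean(),x,y))
    L=sorted(L)[::-1]; print(rad,z,np.round(L[:3],4).tolist()); return L[0][1:]
h=fit(.038,.022,(.6247,.2587),10,170); h2=fit(.025,.022,(.6247,.2587),60,120)
c=[]
for zr in(.051,.053,.055): c.append((zr,)+tuple(fit(.022,zr,(.6255,.2585),20,160)))
c2=fit(.022,.108,(.6255,.2585),45,135)
s=3;big=cv2.resize(im[170:370,220:420],None,fx=s,fy=s,interpolation=3)
for P in (circ(*h,.022,.038),circ(*c[1][1:],.053,.022),circ(*c2,.108,.022)): cv2.polylines(big,[np.int32((proj(m,P)-[220,170]+.5)*s)],True,(0,255,0),1)
cv2.imwrite('pics/c4b.png',big)
```

```text
cam [0.62441926 0.33823874 0.22214755]
0.038 0.022 [[78.6102, 0.6239, 0.2582], [78.4256, 0.6239, 0.2579], [77.622, 0.6242, 0.2579]]
0.025 0.022 [[80.0, 0.6259, 0.2594], [80.0, 0.6257, 0.2594], [80.0, 0.6254, 0.2597]]
0.022 0.051 [[79.437, 0.6242, 0.2577], [79.4343, 0.6245, 0.258], [79.4087, 0.6245, 0.2582]]
0.022 0.053 [[79.4527, 0.6245, 0.2585], [79.4254, 0.6247, 0.259], [79.4232, 0.6247, 0.2587]]
0.022 0.055 [[79.4673, 0.6245, 0.2587], [79.4536, 0.6247, 0.2592], [79.4448, 0.6245, 0.259]]
0.022 0.108 [[37.9241, 0.6245, 0.26], [37.6027, 0.6247, 0.26], [37.1582, 0.6242, 0.26]]
```

View pics/c4b.png

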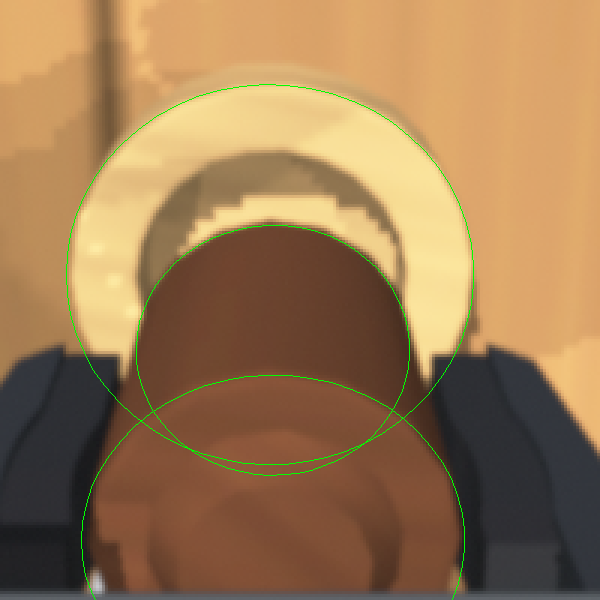

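In the same image the cap rim is at (0.6246,0.2587) and the holder at (0.6242,0.2583), so they are aligned to under 1 mm. I lower slowly.

Call:
arm_command(increments=[[0,0,12,0,0,0,-1],[0,0,22,0,0,0,-1],[0,0,28,0,0,0,-1],[0,0,32,0,0,0,-1],[0,0,35,0,0,0,-1],[0,0,38,0,0,0,-1],[0,0,40,0,0,0,-1],[0,0,42,0,0,0,-1],[0,0,43,0,0,0,-1],[0,0,43,0,0,0,-1]])

```text
time_s: 13.95
eef_pos: [0.6251, 0.2604, 0.0327]
orientation: [0.0, 1.0, 0.0, -0.0]
ft_force: [1.0, -0.1, -0.5]
opening: 0.0427
```

Call:
arm_command(increments=[[0,0,0.5,0,0,0,-1],[0,0,1,0,0,0,-1],[0,0,1.5,0,0,0,-1],[0,0,1.5,0,0,0,-1]])

```text
time_s: 14.45
eef_pos: [0.6252, 0.2604, 0.0317]
orientation: [0.0, 1.0, -0.0, 0.0]
ft_force: [-1.9, -0.6, 5.6]
opening: 0.0431
```

Floor contact at the expected height (5.6 N up). I release it and look.

Call:
arm_command(increments=[[0,0,0,0,0,0,0.15],[0,0,0,0,0,0,0.3],[0,0,0,0,0,0,0.5],[0,0,0,0,0,0,0.8],[0,0,0,0,0,0,0.8],[0,0,0,0,0,0,0.8]])

```text
time_s: 15.2
eef_pos: [0.6251, 0.2604, 0.0312]
orientation: [0.0, 1.0, 0.0, 0.0]
ft_force: [0.6, 0.2, -0.8]
opening: 0.0791
```

Call:
arm_command(increments=[[0,0,-15,0,0,0,0.8],[0,0,-40,0,0,0,0.8],[0,0,-80,0,0,0,0.8],[0,0,-130,0,0,0,0.8],[0,0,-180,0,0,0,0.8],[0,0,-210,0,0,0,1],[0,0,-210,0,0,0,1],[0,0,-210,0,0,0,1]])

```text
time_s: 16.2
eef_pos: [0.6245, 0.2601, 0.2406]
orientation: [0.0, 1.0, 0.0, -0.0]
ft_force: [0.0, -0.2, -1.2]
opening: 0.0878
```

Run:
```python
from h import *
im,m=grab('wrist','w5')
tool([.4006,-.2826,.24])
g=cv2.GaussianBlur(cv2.cvtColor(im,cv2.COLOR_BGR2GRAY).astype(np.float32),(0,0),1)
G=np.hypot(cv2.Sobel(g,cv2.CV_32F,1,0),cv2.Sobel(g,cv2.CV_32F,0,1))
for rad,z in((.022,.063),(.038,.022)):
    print(rad,np.round(max((np.minimum(cv2.remap(G,p[None,:,0],p[None,:,1],1)[0],80).mean(),x,y) for x in np.arange(.618,.632,.0005) for y in np.arange(.252,.266,.0005) for p in [proj(m,circ(x,y,z,rad,90)).astype(np.float32)]),4))
im2,_=grab('side','s5')
cv2.imwrite('pics/c5.png',np.hstack([cv2.resize(im[120:300,200:440],(400,300),interpolation=3),cv2.resize(im2[150:270,220:380],(400,300),interpolation=3)]))
```

```text
t 16.25 pos [0.6242 0.26   0.2399] yaw(toolx) 0.0 tilt 0.13 F [ 0.  -0.5 -0.8] op 0.0879 q [-0.46  0.58 -0.    1.46  0.    1.1  -0.46]
shift mm [-223.7  542.6    1. ]
0.022 [66.8207  0.6235  0.2605]
0.038 [74.1434  0.624   0.2585]
```

View pics/c5.png

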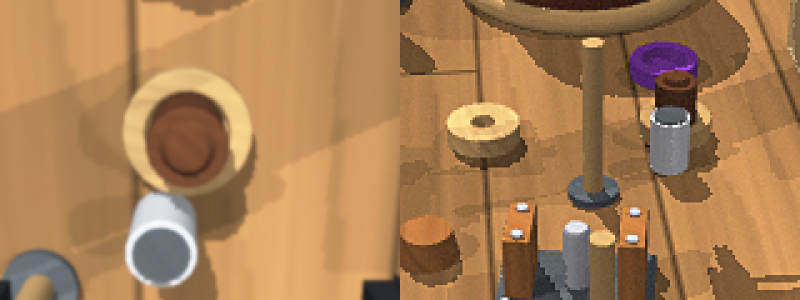

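The cap is seated upright in the wide pocket and the tin is untouched. Next, the sleeve: jaws along its y, yaw about 54.5°.

Call:
arm_command(increments=[[-20,50,0,0,0,-5,1],[-42,105,0,0,0,-10,1],[-65,160,0,0,0,-16,1],[-87,215,0,0,0,-22,1],[-110,270,0,0,0,-28,1],[-132,325,0,0,0,-34,1],[-155,380,0,0,0,-40,1],[-177,435,0,0,0,-46,1],[-200,490,0,0,0,-52,1],[-223.7,542.6,0,0,0,-54.5,1],[-223.7,542.6,0,0,0,-54.5,1],[-223.7,542.6,0,0,0,-54.5,1]])

```text
time_s: 17.8
eef_pos: [0.4013, -0.2814, 0.2405]
orientation: [-0.001, 0.889, 0.458, -0.0]
ft_force: [-0.3, 0.1, -0.2]
opening: 0.0884
```

Call:
arm_command(increments=[[0,0,0,0,0,0,1],[0,0,0,0,0,0,1]])

```text
time_s: 18.05
eef_pos: [0.402, -0.281, 0.2411]
orientation: [-0.0, 0.888, 0.459, 0.0]
ft_force: [-0.2, 0.0, -1.0]
opening: 0.0882
```

Run:
```python
from h import *
im,m=grab('wrist','w6')
tool([.4006,-.2826,.015])
g=cv2.GaussianBlur(cv2.cvtColor(im,cv2.COLOR_BGR2GRAY).astype(np.float32),(0,0),1)
G=np.hypot(cv2.Sobel(g,cv2.CV_32F,1,0),cv2.Sobel(g,cv2.CV_32F,0,1))
L=[]
for x in np.arange(.394,.408,.0005):
  for y in np.arange(-.29,-.276,.0005):
    L.append((sum(np.minimum(cv2.remap(G,p[None,:,0],p[None,:,1],1)[0],150).mean() for p in [proj(m,circ(x,y,.05,q,90)).astype(np.float32) for q in(.024,.0145)]),x,y))
print(np.round(sorted(L)[::-1][:3],4).tolist())
```

```text
t 18.1 pos [ 0.4019 -0.2813  0.2411] yaw(toolx) 54.61 tilt 0.01 F [-0.9  0.4 -0.1] op 0.088 q [ 0.49  0.26  0.03  1.95 -0.01  0.93  1.48]
shift mm [-1.900e+00 -2.000e-01  2.261e+02]
[[297.9546, 0.4005, -0.283], [297.8069, 0.4, -0.283], [297.3945, 0.4005, -0.2825]]
```

View pics/w6.png

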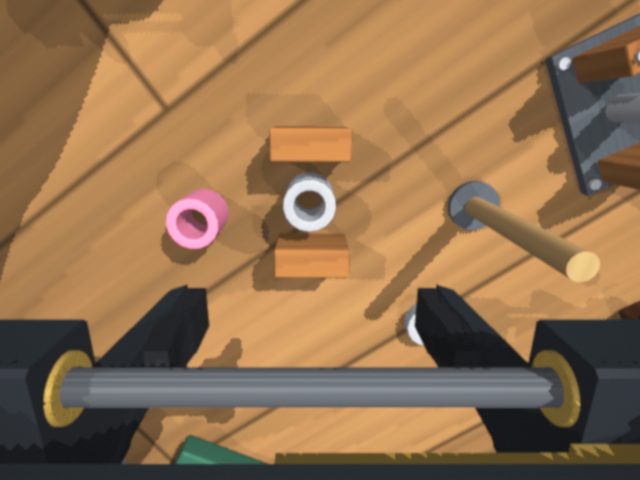

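The sleeve is at (0.4003,-0.2828), square to the jaws, with the offcuts above and below it in the view and the pink tube at (190,222) outside the finger path. I descend.

Call:
arm_command(increments=[[-2,-0.3,50,0,0,0,1],[-2,-0.3,100,0,0,0,1],[-2,-0.3,150,0,0,0,1],[-2,-0.3,185,0,0,0,1],[-2,-0.3,205,0,0,0,1],[-2,-0.3,218,0,0,0,1],[-2,-0.3,225,0,0,0,1],[-2,-0.3,225,0,0,0,1],[-2,-0.3,225,0,0,0,1]])

```text
time_s: 19.23
eef_pos: [0.4005, -0.284, 0.0169]
orientation: [0.001, 0.889, 0.458, 0.0]
ft_force: [-0.0, -0.3, 0.4]
opening: 0.0883
```

Run:
```python
from h import *
im,m=grab('wrist','w7'); tool([.4004,-.2828,.015])
```

```text
t 19.275 pos [ 0.4005 -0.284   0.0169] yaw(toolx) 54.5 tilt 0.07 F [-0.2  0.3  0.1] op 0.0885 q [ 0.51  0.65  0.01  2.07 -0.02  0.42  1.49]
shift mm [ 0.9 -0.8  1.9]
```

View pics/w7.png

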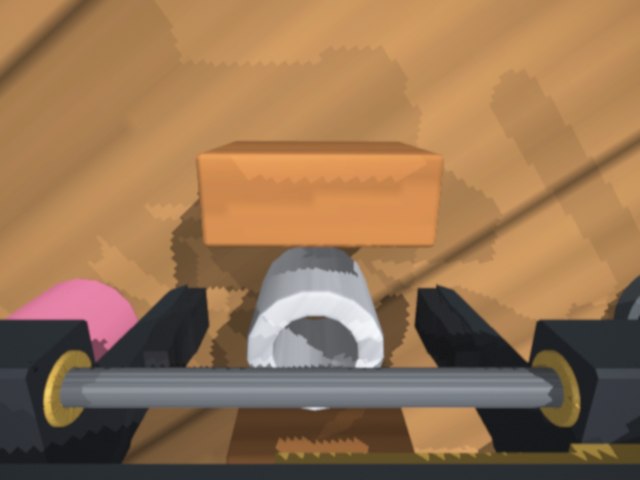

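The fingers straddle the sleeve in the clear. I grip and lift.

Call:
arm_command(increments=[[0.5,-0.5,1,0,0,0,-1],[0.5,-0.5,1,0,0,0,-1],[0.5,-0.5,1,0,0,0,-1],[0.5,-0.5,1,0,0,0,-1],[0.5,-0.5,1,0,0,0,-1],[0.5,-0.5,1,0,0,0,-1],[0.5,-0.5,1,0,0,0,-1],[0.5,-0.5,1,0,0,0,-1]])

```text
time_s: 20.27
eef_pos: [0.4, -0.2829, 0.0152]
orientation: [0.0, 0.889, 0.458, 0.0]
ft_force: [0.7, 1.5, 0.8]
opening: 0.0477
```

Call:
arm_command(increments=[[0,0,-8,0,0,0,-1],[0,0,-20,0,0,0,-1],[0,0,-40,0,0,0,-1],[0,0,-65,0,0,0,-1],[0,0,-95,0,0,0,-1],[0,0,-130,0,0,0,-1],[0,0,-165,0,0,0,-1],[0,0,-190,0,0,0,-1],[0,0,-200,0,0,0,-1],[0,0,-200,0,0,0,-1],[0,0,-200,0,0,0,-1]])

```text
time_s: 21.65
eef_pos: [0.3991, -0.2825, 0.2142]
orientation: [-0.001, 0.889, 0.458, -0.001]
ft_force: [-0.4, -0.2, -3.9]
opening: 0.0478
```

Run:
```python
from h import *
im,m=grab('wrist','w8'); tool([.4985,-.0003,.216])
im2,_=grab('side','s8')
cv2.imwrite('pics/c8.png',np.hstack([cv2.resize(im,(400,300)),cv2.resize(im2[160:430,140:500],(400,300),interpolation=3)]))
```

```text
t 21.7 pos [ 0.3991 -0.2825  0.2141] yaw(toolx) 54.51 tilt 0.13 F [ 1.2  0.1 -4.6] op 0.0478 q [ 0.5   0.3   0.03  1.98 -0.01  0.87  1.49]
shift mm [287.5 -82.9  -1.8]
```

View pics/c8.png

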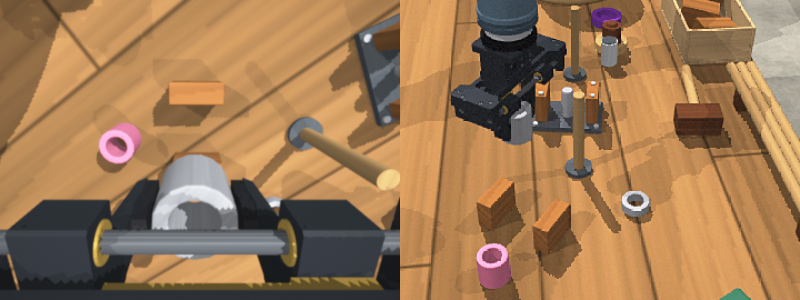

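The sleeve is held upright (about 4 N of weight) and the offcuts are undisturbed. I carry it over the post to above the spindle.

Call:
arm_command(increments=[[20,-6,-8,0,0,-2,-1],[55,-16,-10,0,0,-5,-1],[95,-27,-10,0,0,-9,-1],[135,-39,-10,0,0,-13,-1],[175,-50,-10,0,0,-17,-1],[215,-62,-10,0,0,-21,-1],[250,-72,-10,0,0,-24,-1],[278,-80,-10,0,0,-25.8,-1],[287.5,-82.9,-5,0,0,-25.8,-1],[287.5,-82.9,0,0,0,-25.8,-1],[287.5,-82.9,0,0,0,-25.8,-1],[287.5,-82.9,0,0,0,-25.8,-1]])

```text
time_s: 23.25
eef_pos: [0.499, -0.002, 0.2152]
orientation: [0.0, 0.765, 0.644, -0.0]
ft_force: [0.4, 0.2, -3.4]
opening: 0.0481
```

Call:
arm_command(increments=[[0,0,30,0,0,0,-1],[0,0,65,0,0,0,-1],[0,0,90,0,0,0,-1],[0,0,103,0,0,0,-1],[0,0,105,0,0,0,-1],[0,0,105,0,0,0,-1],[0,0,105,0,0,0,-1]])

```text
time_s: 24.12
eef_pos: [0.5001, -0.0008, 0.1111]
orientation: [0.001, 0.764, 0.645, 0.001]
ft_force: [0.1, -0.4, -4.6]
opening: 0.0476
```

Run:
```python
from h import *
tool([.4985,-.0003,.1])
im,m=grab('wrist','w9'); tool([.4985,-.0003,.1])
im2,_=grab('side','s9');im3,_=grab('scene','sc9')
cv2.imwrite('pics/c9.png',np.hstack([cv2.resize(im2[150:290,210:370],(400,350),interpolation=3),cv2.resize(im3[160:300,220:380],(400,350),interpolation=3)]))
```

```text
t 24.125 pos [ 0.5001 -0.0008  0.1111] yaw(toolx) 80.29 tilt 0.1 F [ 0.1 -0.4 -4.6] op 0.0476 q [ 0.06  0.48 -0.18  2.02  0.14  0.65  1.19]
shift mm [ 0.2 -1.6 11.1]
t 24.175 pos [ 0.5    -0.0008  0.111 ] yaw(toolx) 80.3 tilt 0.09 F [-0.3  0.6 -4.4] op 0.0479 q [ 0.06  0.48 -0.18  2.02  0.14  0.65  1.19]
shift mm [ 0.2 -1.5 11. ]
```

View pics/w9.png

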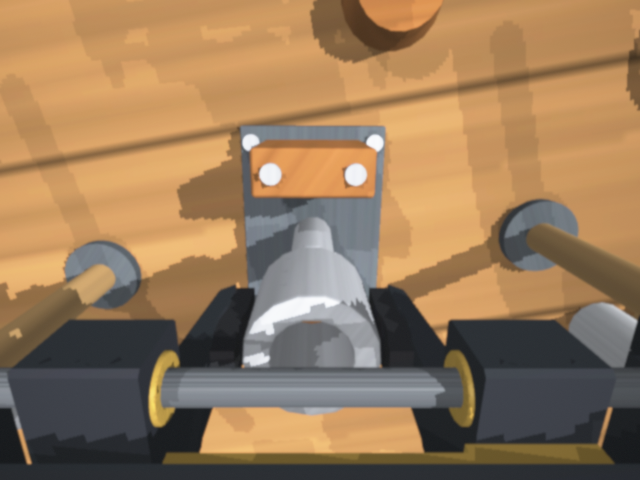

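View pics/c9.png

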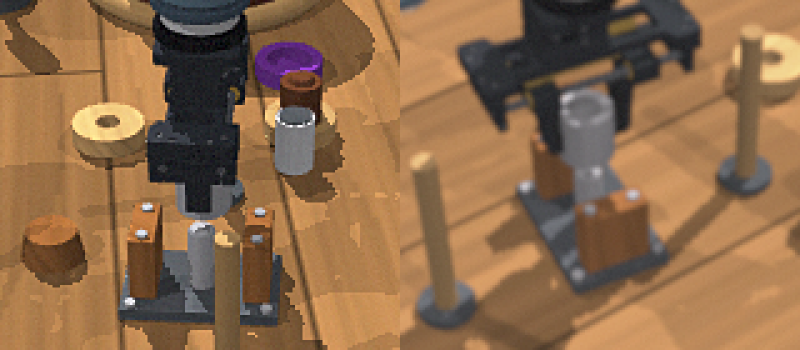

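Run:
```python
from h import *
im,m=load('w9')
T=np.array([.5,-.0008,.111])
q=[]
for (u,v) in((271,174),(356,174)):
    w=im[v-13:v+14,u-13:u+14].min(2)>185; yy,xx=np.nonzero(w); q.append((u-13+xx.mean(),v-13+yy.mean()))
P=np.array([ray(m,p,.077) for p in q]); print('bolts',np.round(q,1).tolist(),np.round(P,4).tolist(),np.linalg.norm(P[0]-P[1]))
a=np.radians(-9.7); ax=P.mean(0)[:2]+.05*np.array([np.cos(a),np.sin(a)]); print('axis',ax)
g=cv2.GaussianBlur(cv2.cvtColor(im,cv2.COLOR_BGR2GRAY).astype(np.float32),(0,0),1)
G=np.hypot(cv2.Sobel(g,cv2.CV_32F,1,0),cv2.Sobel(g,cv2.CV_32F,0,1))
def fit(rad,z,x0,a0,a1,R=.005):
    a=np.radians(np.linspace(a0,a1,80)); L=[]
    for x in np.arange(x0[0]-R,x0[0]+R,.00025):
        for y in np.arange(x0[1]-R,x0[1]+R,.00025):
            p=proj(m,np.c_[x+rad*np.cos(a),y+rad*np.sin(a),np.full(80,z)]).astype(np.float32)
            L.append((np.minimum(cv2.remap(G,p[None,:,0],p[None,:,1],1)[0],150).mean(),x,y))
    L=sorted(L)[::-1]; print(rad,z,np.round(L[:3],4).tolist()); return L[0][1:]
c=fit(.024,.096,ax,170-75,170+75); t=fit(.024,.146,ax,170-50,170+50); t2=fit(.0145,.146,ax,170-60,170+60)
sp=fit(.0125,.072,ax,130,210)
s=3;big=cv2.resize(im[110:310,210:430],None,fx=s,fy=s,interpolation=3)
for Q,col in ((circ(*c,.096,.024),(0,255,0)),(circ(*t,.146,.024),(0,255,0)),(circ(*ax,.072,.0125),(255,0,255)),(circ(*ax,.012,.0125),(255,0,255)),(circ(*ax,.096,.024),(0,255,255))): cv2.polylines(big,[np.int32((proj(m,Q)-[210,110]+.5)*s)],True,col,1)
cv2.imwrite('pics/c9b.png',big)
```

```text
bolts [[270.0, 173.9], [355.4, 174.2]] [[0.4456, -0.0113, 0.077], [0.4525, 0.0279, 0.077]] 0.039857771096909626
axis [ 4.98295295e-01 -1.12210338e-04]
0.024 0.096 [[90.9531, 0.5013, -0.0014], [90.3283, 0.5015, -0.0014], [88.9824, 0.5013, -0.0016]]
0.024 0.146 [[123.1179, 0.5005, -0.0014], [121.0, 0.5005, -0.0011], [120.4667, 0.5005, -0.0016]]
0.0145 0.146 [[95.6096, 0.4993, -0.0011], [95.0422, 0.4993, -0.0009], [94.5158, 0.4995, -0.0009]]
0.0125 0.072 [[60.9069, 0.4998, 0.0046], [60.5358, 0.4995, 0.0046], [60.208, 0.4995, 0.0044]]
```

View pics/c9b.png

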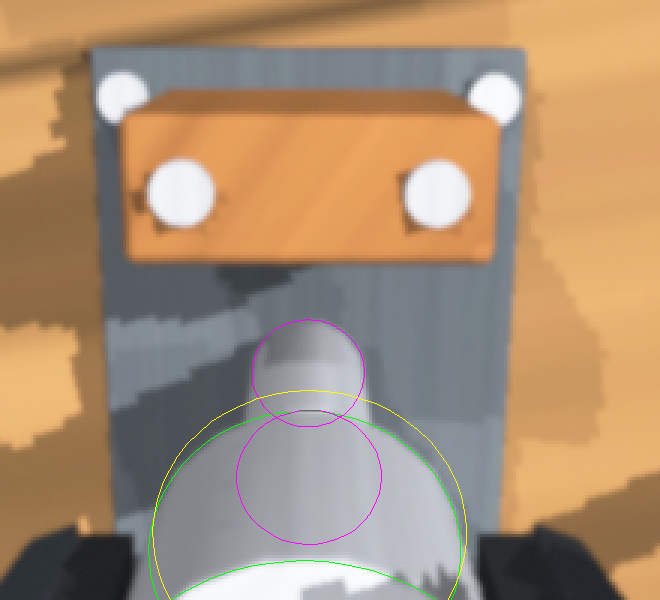

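The wrist image puts the jig axis at (0.4983,-0.0001). The sleeve is about 1.7 mm further in x and 1 mm off in y. I correct and begin a slow, force-watched descent.

Call:
arm_command(increments=[[0.7,-2,0,0,0,0,-1],[0.7,-2,8,0,0,0,-1],[0.7,-2,14,0,0,0,-1],[0.7,-2,19,0,0,0,-1],[0.7,-2,22,0,0,0,-1],[0.7,-2,24,0,0,0,-1],[0.7,-2,25.5,0,0,0,-1],[0.7,-2,27,0,0,0,-1],[0.7,-2,27,0,0,0,-1],[0.7,-2,27,0,0,0,-1]])

```text
time_s: 25.52
eef_pos: [0.4975, 0.0002, 0.0833]
orientation: [0.0, 0.764, 0.645, 0.0]
ft_force: [0.0, 0.4, -4.8]
opening: 0.0477
```

Run:
```python
from h import *
tool([.4984,-.0002,.027]); print(r.get_obs()['ft_torque'])
im,m=grab('wrist','w10'); im2,_=grab('side','s10');im3,_=grab('scene','sc10')
cv2.imwrite('pics/c10.png',np.hstack([cv2.resize(im2[190:280,240:340],(390,350),interpolation=3),cv2.resize(im3[190:280,250:350],(390,350),interpolation=3)]))
```

```text
t 25.525 pos [4.975e-01 2.000e-04 8.330e-02] yaw(toolx) 80.3 tilt 0.01 F [ 0.   0.4 -4.8] op 0.0477 q [ 0.04  0.53 -0.17  2.03  0.15  0.59  1.17]
shift mm [-0.3  0.9 56.3]
[ 0.06927227 -0.06272116 -0.01398147]
```

View pics/c10.png

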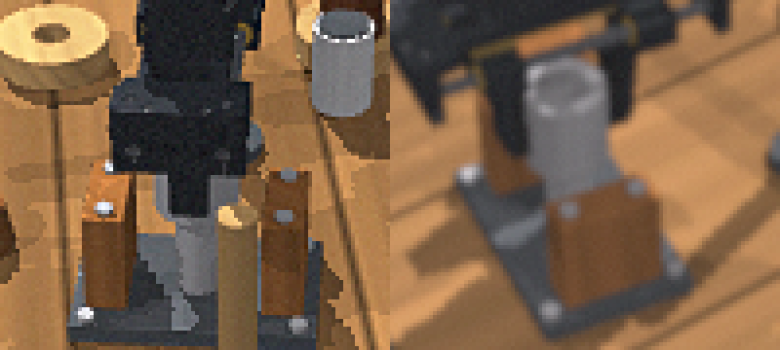

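The rim is now below the spindle top with no contact force, so the sleeve has entered. I continue down.

Call:
arm_command(increments=[[0,0.5,3,0,0,0,-1],[0,0.5,7,0,0,0,-1],[0,0.5,11,0,0,0,-1],[0,0.5,15,0,0,0,-1],[0,0.5,19,0,0,0,-1],[0,0.5,23,0,0,0,-1],[0,0.5,23,0,0,0,-1]])

```text
time_s: 26.55
eef_pos: [0.4977, 0.0002, 0.0599]
orientation: [-0.0, 0.764, 0.645, -0.0]
ft_force: [0.4, 0.3, -4.3]
opening: 0.048
```

Call:
arm_command(increments=[[0,0,4,0,0,0,-1],[0,0,8,0,0,0,-1],[0,0,13,0,0,0,-1],[0,0,18,0,0,0,-1],[0,0,22,0,0,0,-1],[0,0,26,0,0,0,-1],[0,0,29,0,0,0,-1],[0,0,31,0,0,0,-1],[0,0,31,0,0,0,-1]])

```text
time_s: 27.68
eef_pos: [0.4979, 0.0002, 0.0291]
orientation: [-0.0, 0.764, 0.645, -0.0]
ft_force: [-0.1, 0.3, -4.7]
opening: 0.0477
```

Call:
arm_command(increments=[[0,0,0.5,0,0,0,-1],[0,0,1,0,0,0,-1],[0,0,1.5,0,0,0,-1],[0,0,2,0,0,0,-1],[0,0,2,0,0,0,-1]])

```text
time_s: 28.3
eef_pos: [0.498, 0.0002, 0.0273]
orientation: [0.0, 0.764, 0.645, -0.0]
ft_force: [-0.2, -0.5, -3.2]
opening: 0.0477
```

Call:
arm_command(increments=[[0,0,0.4,0,0,0,-1],[0,0,0.8,0,0,0,-1],[0,0,0.8,0,0,0,-1]])

```text
time_s: 28.68
eef_pos: [0.498, 0.0001, 0.0272]
orientation: [0.0, 0.764, 0.645, -0.0]
ft_force: [-4.0, -0.8, 8.9]
opening: 0.0477
```

Seated: TCP at 0.027 m as expected, with 9 N up. I release and retreat straight up.

Call:
arm_command(increments=[[0,0,0,0,0,0,0.2],[0,0,0,0,0,0,0.4],[0,0,0,0,0,0,0.7],[0,0,0,0,0,0,0.9],[0,0,0,0,0,0,0.9],[0,0,0,0,0,0,0.9]])

```text
time_s: 29.42
eef_pos: [0.498, 0.0002, 0.0264]
orientation: [0.0, 0.764, 0.645, -0.0]
ft_force: [-0.7, -0.6, 0.9]
opening: 0.0837
```

Call:
arm_command(increments=[[0,0,-15,0,0,0,0.9],[0,0,-40,0,0,0,0.9],[0,0,-80,0,0,0,0.9],[0,0,-130,0,0,0,0.9],[0,0,-180,0,0,0,0.9],[0,0,-215,0,0,0,0.9],[0,0,-215,0,0,0,0.9],[0,0,-215,0,0,0,0.9]])

```text
time_s: 30.42
eef_pos: [0.4974, 0.0001, 0.2412]
orientation: [-0.0, 0.764, 0.645, -0.0]
ft_force: [0.1, -0.1, 0.4]
opening: 0.0837
```

Run:
```python
from h import *
tool([.4984,-.0002,.24])
im,m=grab('wrist','w11'); im2,_=grab('side','s11');im3,_=grab('scene','sc11')
g=cv2.GaussianBlur(cv2.cvtColor(im,cv2.COLOR_BGR2GRAY).astype(np.float32),(0,0),1)
G=np.hypot(cv2.Sobel(g,cv2.CV_32F,1,0),cv2.Sobel(g,cv2.CV_32F,0,1))
for z in(.062,.066,.07):
    L=[]
    for x in np.arange(.491,.506,.0005):
      for y in np.arange(-.007,.007,.0005):
        p=proj(m,circ(x,y,z,.024,90)).astype(np.float32); L.append((np.minimum(cv2.remap(G,p[None,:,0],p[None,:,1],1)[0],150).mean(),x,y))
    print(z,np.round(max(L),4))
cv2.imwrite('pics/c11.png',np.vstack([np.hstack([cv2.resize(im2[150:310,200:400],(400,300),interpolation=3),cv2.resize(im3[190:310,260:420],(400,300),interpolation=3)]),np.hstack([cv2.resize(im2[150:450,130:530],(400,300)),cv2.resize(im[100:310,180:460],(400,300),interpolation=3)])]))
```

```text
t 30.425 pos [4.974e-01 1.000e-04 2.412e-01] yaw(toolx) 80.3 tilt 0.03 F [ 0.1 -0.1  0.4] op 0.0837 q [ 0.09  0.28 -0.21  1.92  0.07  0.94  1.24]
shift mm [-0.1  1.1  1.2]
0.062 [149.8679   0.4985  -0.    ]
0.066 [ 1.49922e+02  4.97500e-01 -5.00000e-04]
0.07 [149.2611   0.4965  -0.    ]
```

View pics/c11.png

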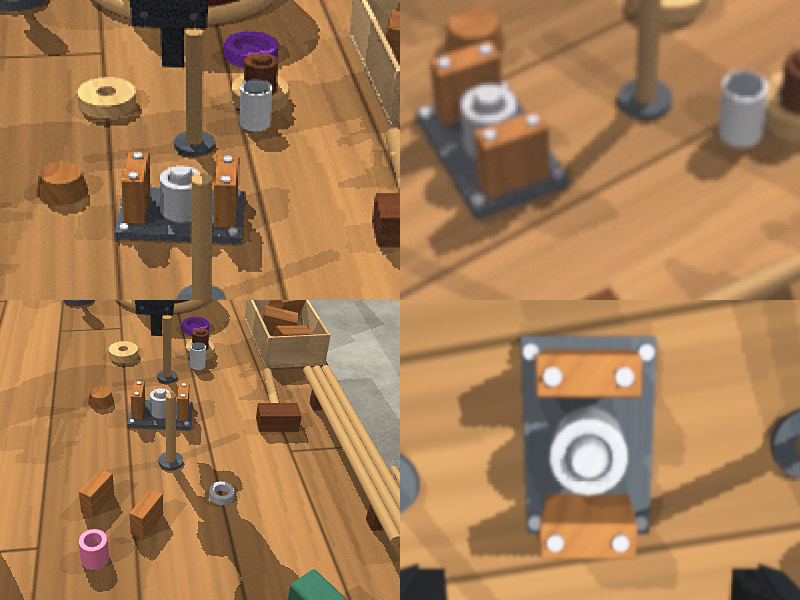

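The sleeve is fully down with the spindle standing about 10 mm proud of it, and the cap is upright in its pocket. The bystanders are in place and the arm is clear, so I hand in.

```bash
python3 -c "
from workcell import r
print(r.finish_job())"
```

```text
the job is handed in; nothing more can be done
None
```

Both parts are placed and the job was handed in at about 30 s. I lifted the cap straight off and set it mouth down in the tan wide-pocket holder beside the tin. Then I slid the tall grey sleeve over the bare spindle and lowered it onto the plate. The purple and pink look-alikes were left alone.

**Cap:**
- **Seating:** it touched the pocket floor at the expected height, with 5.6 N up, before I released it.
- **Position:** a circle fit after release put its top about 2 mm from the holder's centre, within the 6 mm allowed.

**Sleeve:**
- **Seating:** it touched the plate at the expected height, with 9 N up.
- **Position:** circle fits put its top within about 1 mm of the jig's axis. The last pictures show the spindle about 10 mm proud of it, as it should be.

**Bystanders:** the pictures show no visible shift of the tin, offcuts, ring, mallet or wedge. I did not measure them again.

**Checks that disagreed:**
- The side camera read positions 2–4 mm away from the wrist and scene cameras, so I worked from the wrist camera.
- The lower-rim fits of the held parts read about 1–2 mm off. I corrected partly for this, which likely explains the cap's 2 mm.

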